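# Clear the warming plate and switch it on through its safety knob

## Robot

A 6-joint arm with a two-finger parallel gripper is mounted at the origin on the work surface. World frame = base frame: x ahead of the robot, y to its left, z up, the work surface at z = 0. Lengths are in mm, angles in rad, forces in N, time in s.
With the tool pointing down it reaches from about 325 to 850 mm from the base axis. Payload 15.5 kg.
Tool frame: the origin (TCP) lies at the very end of the fingers, on their centre line; the grasp point (between the pads) lies 19 mm behind it; z points along the fingers, y is the line along which they close (so a half turn about z gives the same grasp; the last joint's range is limited). The gripper opens to 91 mm and grips with 3 to 60 N. Pads are 32 mm wide; open, the fingers measure 118 mm over their backs; the gripper's body (76 mm by 178 mm) begins 60 mm behind the grasp point.
Start: joints at [1.006, 0.494, 1.345, -0, 1.302, -0.096], TCP at [282.938, 557.29, 213.915] pointing down, gripper open.
Joint ranges: [-2.91, 2.91], [-0.82, 2.16], [0.22, 2.67], [-1.22, 4.37], [0.12, 2.79], [-3.08, 3.08]. Speed limits (rad/s): [1.89, 1.89, 2.57, 3.01, 3.01, 3.01].

## Interface

Orientations are given as a unit quaternion [x, y, z, w].
In Python, from rig import env gives the robot as it stands.
- The arm moves only by the tool servo_tool, never from a script. Its argument "plan" is a list of rows, each a list of 7 numbers: the shift along the tool's x, y, z in units of 200 mm (1.0 is 200 mm), then the turn, a rotation vector about the tool's x, y, z in units of 180 degrees (1.0 is 180 degrees), then the closure, from 0 (fully open) to 1 (shut). In form: [[dx, dy, dz, rx, ry, rz, claw], ...]. A call has 1 to 12 rows; each row is the pose to reach, as a shift and turn from the pose commanded when the call began, along the tool's axes at that moment, turning the shorter way round; what a row does not reach only later rows make up. A row lasts 1/10 s, in which the tool goes at most 50 mm and 8.59 degrees, less where a joint would pass 70% of its speed; a pose out of reach is approached as far as the arm can. A call with a number of a shift or a turn outside -1 to 1 is refused whole. A call with a gripper value outside its range is refused whole. The fingers move at their own pace and stop on an object; "force" is the grip in N (left out, the last holds). Time passes only in rows, so rows that repeat a pose let the fingers close. It gives the time, the measured TCP pose, the force, the opening and the grip force at its end, in the units of the state.
- env.read_state(): the state, without advancing time (a new reading comes with each control period).
- env.get_image(name): name is "side" or "top" or "wrist"; returns a dict with "img" (420x560x3 uint8, blue, green, red), "z_map" (420x560 float32, mm along the optical axis (not along the pixel's ray), 0 where there is no reading), "fx", "fy", "cx", "cy" (pixels), "D" ([k1, k2, p1, p2, k3] as OpenCV has them; the pictures are not rectified), "view" (4x4, takes a point from world to camera coordinates). Camera axes: x right, y down, z forward; pixel columns grow to the right and rows downward; lengths in mm; the calibration is good to about 2 mm. A picture is of the moment at which its call begins.
- env.job_done(): hands the job in; it is judged then, once.
The state is a dict: "time": time; "q": joint angles; "joint_velocities": joint speeds; "effort": joint torques, N m; "eef_pos": TCP position; "tcp_rot": TCP orientation; "contact_force": force on the tool from outside, world axes, zero at the start; "ft_torque": the same for the moment, N m; "opening": opening from 0.0 (shut) to 1.0 (fully open); "finger_force": force on a finger pad.
Only numpy, scipy, OpenCV 4.12 (cv2) and the standard library are available. Lean on these libraries where they do the work, as an engineer would, in place of code of your own. Each camera call takes 0.05 s, during which the arm holds its last target. There are 200 camera calls.

## Task

The wooden stirring-stick holder has been left standing on the warming plate: first take it off and set it down gently, upright, on the free end of the black tray. Then switch the plate on: turn its knob clockwise until you feel the safety stop, push the knob in there, turn it on past the stop to the red dot, and leave it pointing at the dot and sprung back up. Do not knock or shift the canisters or the mug.

Things in the scene. Friction and masses are not known exactly. Their poses are not given: they have to be found in the camera images.
- warmer: grey warming-plate unit, fixed, 160 (its x) x 270 (its y) x 50 mm high; origin under its centre, z up. Round dark steel plate 136 mm across on its +y half; black control knob on its -y half, on an upright axis at (0, -85 mm) of this frame. A fixed white kettle, 200 mm tall, stands 80 mm or more beyond its -y side: keep clear
- plate_top (a point): centre of the warming plate's top face, 58 mm above the dresser top
- red_dot (a point): red dot, 10 mm across, painted on the unit's top face 38 mm from the knob's axis: the setting wanted (joint knob = 2.3)
- knob_grip (a point): on the knob's upright axis, 88 mm above the dresser when sprung up. Black knob: disc 50 mm across, its top face 22 mm below this point; on it an upright bar grip 46 mm long, 13 mm thick, 30 mm tall (top 8 mm above this point). x runs along the bar to the pointer end (white line), z up. Fingers may close on the bar and bear on the disc, which floats 9 mm over the unit
- knob (a joint): knob angle, rad: 0 = off, pointer along the unit's +x (white off mark); grows clockwise from above; 2.3 = red dot; ends at 2.9. Turns lightly (0.05 N m), stays where left. A hidden safety stop, anywhere from 0.45 to 1.45 (differs each time), blocks it hard. Fully pushed in it passes under the stop; 0.4 rad or more past it, it springs up by itself and turns freely
- knob_push (a joint): how far the knob is pushed in, m: 0 = sprung up, 0.006 = fully in; passing the stop needs 0.005. Spring: 5 N to start, 9 N fully in. Short of the stop it goes fully in only within about 0.15 rad of it, and binds while twisted hard against it (ease off first); pushed in earlier, it lands hard at 0.0005 to 0.004, where hidden ridges catch it when turned, until let up
- holder_mid (a point): loose round wooden stirring-stick holder, 54 mm across, body 90 mm tall with stick ends rising to 104 mm, 120 g; this point is on its axis, 52 mm above its foot. It starts on the warming plate
- tray: narrow black metal tray, fixed, 400 (its x) x 150 (its y) mm, rim 16 mm high and 3 mm thick; origin under its centre, floor 3 mm above the dresser top. Three canisters stand in a row on its +x half (from x = -22 mm on); the rest, about x = -195 to -25 mm, is free, the middle of the free end at about x = -115 mm, y = 0
- canister0_mid (a point): clear glass canister with steel screw lid, loose, 66 mm across, 102 mm tall; point on its axis, half-way up
- canister1_mid (a point): amber glass canister with steel screw lid, same size; point on its axis, half-way up
- canister2_mid (a point): green glass canister with steel screw lid, same size; point on its axis, half-way up
- mug_mid (a point): blue stoneware mug with a chipped handle, loose, 78 mm across, 90 mm tall; point on its axis, half-way up
Mind the look-alikes: they are no part of the job. Leave any blue look-alike of the part that bears holder_mid alone.

How it is judged:
By the outcome, as a careful person would: the job done as asked, in the order asked, and still so for the second after the job is handed in, with the robot touching nothing.
It also fails if it takes over 72 s, if anything falls off the work surface, if the arm or the gripper's body presses on something with over 40 N, if the wrist force passes 120 N, or if a joint passes its speed limit or range.

## Working session

There is one attempt and no reset: what is moved stays moved. The work goes in short steps, Python scripts to look and compute and a tool call to move; the robot and the scene stay as the last step left them, time stands still between calls to the robot, and variables do not carry over. Pictures are saved under pics/ and viewed, at most 10 in all, crops included, and the job is handed in when it is done.

Besides the shell and the picture viewer there is one more tool, called after "Emit:" by a JSON object that holds its "name" and its "arguments". servo_tool: Moves the arm, as the interface text tells. Its arguments: {"type":"object","properties":{"plan":{"type":"array","items":{"type":"array","items":{"type":"number","minimum":-1,"maximum":1}}},"force":{"type":"number"}},"required":["plan"]}

```bash
ls; mkdir -p pics
cat > h.py <<'E'
import numpy as np, cv2
from scipy.spatial.transform import Rotation as R
from rig import env
def K(d): return np.array([[d['fx'],0,d['cx']],[0,d['fy'],d['cy']],[0,0,1.]])
def cloud(d):
    h,w=d['z_map'].shape
    uv=np.stack(np.meshgrid(np.arange(w),np.arange(h)),-1).reshape(-1,1,2).astype(np.float64)
    n=cv2.undistortPoints(uv,K(d),np.array(d['D'],float)).reshape(h,w,2)
    z=d['z_map'].astype(float)
    P=np.dstack([n[...,0]*z,n[...,1]*z,z,np.ones_like(z)])
    W=P@np.linalg.inv(np.array(d['view'])).T
    W[z==0]=np.nan
    return W[...,:3]
def rel(p,yaw=None):
    """tool-frame shift in units for world target p; state print"""
    s=env.read_state(); r=R.from_quat(s['tcp_rot'])
    return r.inv().apply(np.array(p)-s['eef_pos'])/200
E
python3 - <<'E'
from h import *
s=env.read_state(); print({k:np.round(v,3) for k,v in s.items()}); print(R.from_quat(s['tcp_rot']).as_matrix().round(2))
a=env.get_image('top'); b=env.get_image('side')
for n,d in (('top',a),('side',b)):
    cv2.imwrite(f'pics/{n}.png',d['img']); np.save(f'{n}.npy',cloud(d))
E
```

```text
pics
{'time': np.float64(0.0), 'q': array([ 1.006,  0.494,  1.346,  0.   ,  1.302, -0.095]), 'joint_velocities': array([ 0.001, -0.002, -0.001,  0.001, -0.   , -0.   ]), 'effort': array([ 3.0000e-03, -8.7879e+01, -3.8188e+01,  7.1000e-02,  5.3000e-02,
       -0.0000e+00]), 'eef_pos': array([282.71 , 556.97 , 213.359]), 'tcp_rot': array([ 0.233,  0.973, -0.001, -0.   ]), 'contact_force': array([-0.841,  0.982, -0.15 ]), 'ft_torque': array([-0.01 ,  0.02 ,  0.034]), 'finger_force': np.float64(0.0), 'opening': np.float64(0.999)}
[[-0.89  0.45 -0.  ]
 [ 0.45  0.89 -0.  ]
 [ 0.   -0.   -1.  ]]
```

View pics/top.png

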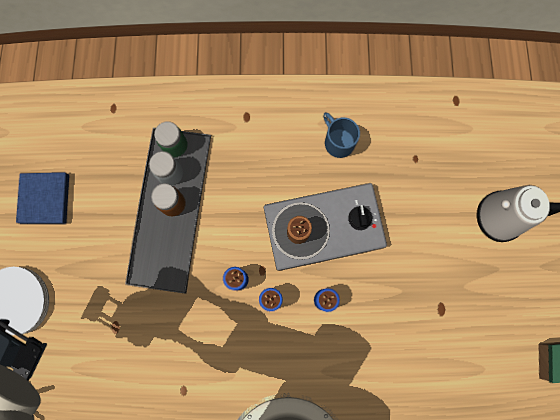

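View pics/side.png

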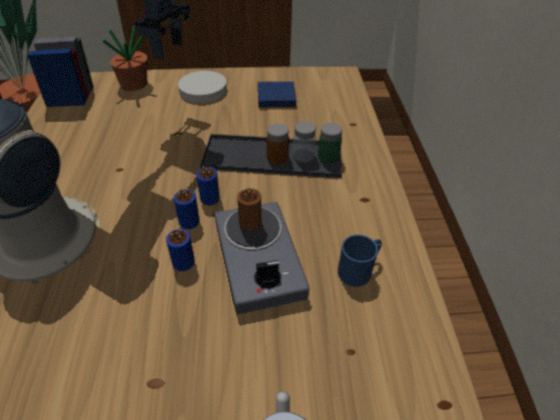

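The top view shows the wooden holder at (299,229) on the plate, the knob at (361,217), the red dot at (374,225), and the tray's free end around (160,255). Blue look-alikes stand at (235,278), (270,299) and (327,299). The side view agrees. Next I measure their positions.

Run:
```python
from h import *
T=np.load('top.npy'); img=cv2.imread('pics/top.png'); S=np.load('side.npy'); si=cv2.imread('pics/side.png')
def rect(W,name,m):
    p=W[m][:,:2]; r=cv2.minAreaRect(p.astype(np.float32)); print(name,np.round(r[0],1),np.round(r[1],1),round(r[2],2),m.sum())
v,u=np.mgrid[:420,:560]
box=lambda a,b,c,d:(u>=a)&(u<=c)&(v>=b)&(v<=d)
z=T[...,2]
rect(T,'unit top',box(255,175,395,275)&(z>44)&(z<54))
rect(T,'plate',box(255,175,345,275)&(z>55.5)&(z<62))
rect(T,'holder top',box(270,200,330,260)&(z>125))
m=box(270,200,330,260)&(z>125);print('holder',np.median(T[m],0),T[m][:,2].max())
m=box(335,190,385,240)&(z>80);rect(T,'bar',m);print(np.nanmax(T[m][:,2]))
m=box(335,190,385,240)&(z>61)&(z<70);rect(T,'disc',m)
g=img.astype(int); m=box(335,190,390,250)&(g[...,2]>150)&(g[...,1]<90);print('red',T[m].mean(0),m.sum())
m=box(335,190,390,250)&(g.min(-1)>200);print('white',[(a,b,*T[b,a].round(0)) for b,a in np.argwhere(m)])
rect(T,'tray floor',box(120,120,215,295)&(z>1)&(z<8)&(g.max(-1)<90))
rect(T,'tray rim',box(120,120,215,295)&(z>12)&(z<22))
rect(T,'cans',box(120,110,215,225)&(z>95))
for n,(a,b) in dict(c1=(166,199),c0=(162,164),c2=(168,135),mug=(341,137)).items(): print(n,T[b-2:b+3,a-2:a+3].reshape(-1,3).mean(0).round(0))
m=box(225,185,265,240)&(S[...,2]>140);print('side holder',np.nanmedian(S[m],0),m.sum())
```

```text
unit top [543.  -90.9] [160.6 268.8] 11.77 4559
plate [536.2 -56.6] [151.8 183. ] 14.7 1361
holder top [525.4 -26.1] [52.7 51.8] 89.68 490
holder [524.55614354 -25.93321557 148.13057683] 165.28393264586362
bar [ 560.8 -174.6] [47.  13.3] 8.73 137
102.76302577306751
disc [ 559.  -175.4] [45.5 48.6] 0.64 200
red [ 542.01719701 -207.93984939   50.25049242] 13
white [(np.int64(356), np.int64(200), np.float64(604.0), np.float64(-167.0), np.float64(52.0)), (np.int64(356), np.int64(201), np.float64(601.0), np.float64(-167.0), np.float64(51.0)), (np.int64(356), np.int64(202), np.float64(599.0), np.float64(-166.0), np.float64(53.0)), (np.int64(357), np.int64(203), np.float64(597.0), np.float64(-169.0), np.float64(50.0)), (np.int64(361), np.int64(205), np.float64(584.0), np.float64(-172.0), np.float64(94.0)), (np.int64(361), np.int64(206), np.float64(581.0), np.float64(-171.0), np.float64(97.0)), (np.int64(362), np.int64(206), np.float64(581.0), np.float64(-174.0), np.float64(96.0)), (np.int64(362), np.int64(207), np.float64(580.0), np.float64(-174.0), np.float64(91.0)), (np.int64(362), np.int
[... 532 characters left out ...]
int64(212), np.float64(567.0), np.float64(-175.0), np.float64(98.0)), (np.int64(363), np.int64(213), np.float64(565.0), np.float64(-175.0), np.float64(100.0)), (np.int64(363), np.int64(214), np.float64(563.0), np.float64(-175.0), np.float64(96.0)), (np.int64(375), np.int64(219), np.float64(558.0), np.float64(-211.0), np.float64(50.0)), (np.int64(375), np.int64(220), np.float64(556.0), np.float64(-212.0), np.float64(46.0))]
tray floor [592.3 280.3] [211.7 412.2] 88.31 2367
tray rim [592.6 291.6] [152.7 401.3] 82.1 626
cans [681.9 286.5] [210.9  68.8] 0.29 1525
c1 [598. 277. 105.]
c0 [681. 289. 104.]
c2 [751. 277. 105.]
mug [nan nan nan]
side holder [526.50332732 -35.29966267 148.52371331] 377
```

Emit:
{"name": "servo_tool", "arguments": {"plan": [[-0.8,-0.685,-0.1,0,0,0,0],[-0.8,-0.685,-0.1,0,0,0,0],[-0.8,-0.685,-0.1,0,0,0,0],[-0.8,-0.685,-0.1,0,0,0,0],[-0.8,-0.685,-0.1,0,0,0,0]]}}

```text
time: 0.6
eef_pos: [364.6, 359.0, 234.2]
tcp_rot: [0.234, 0.972, -0.001, 0.0]
contact_force: [0.4, -0.5, -0.1]
opening: 0.998
finger_force: 0.0
```

Emit:
{"name": "servo_tool", "arguments": {"plan": [[-0.8,-0.685,0,0,0,0,0],[-0.8,-0.685,0,0,0,0,0],[-0.8,-0.685,0,0,0,0,0],[-0.8,-0.685,0,0,0,0,0],[-0.8,-0.685,0,0,0,0,0]]}}

```text
time: 1.1
eef_pos: [445.6, 164.6, 233.8]
tcp_rot: [0.234, 0.972, -0.0, 0.0]
contact_force: [-0.1, -0.0, 0.2]
opening: 0.995
finger_force: 0.0
```

Emit:
{"name": "servo_tool", "arguments": {"plan": [[-0.8,-0.685,0,0,0,-0.106,0],[-0.8,-0.685,0,0,0,-0.106,0],[-0.8,-0.685,0,0,0,-0.106,0],[-0.8,-0.685,0,0,0,-0.106,0],[-0.8,-0.685,0,0,0,-0.106,0],[-0.8,-0.685,0,0,0,-0.106,0],[-0.8,-0.685,0,0,0,-0.106,0],[-0.8,-0.685,0,0,0,-0.106,0]]}}

```text
time: 1.9
eef_pos: [524.5, -25.3, 233.8]
tcp_rot: [0.068, 0.998, 0.0, -0.0]
contact_force: [-0.0, 0.2, -0.6]
opening: 0.997
finger_force: 0.0
```

Run:
```python
from h import *
s=env.read_state(); print(s['time'],s['eef_pos'],s['q'],R.from_quat(s['tcp_rot']).as_matrix().round(3))
d=env.get_image('wrist'); cv2.imwrite('pics/w1.png',d['img']); W=cloud(d); np.save('w1.npy',W)
z=W[...,2]; x,y=W[...,0],W[...,1]
near=np.hypot(x-525,y+27)<45
for lo,hi in((140,150),(100,135)):
    m=near&(z>lo)&(z<hi)
    if m.sum(): (c,r)=cv2.minEnclosingCircle(W[m][:,:2].astype(np.float32)); print(lo,c,r,m.sum())
```

```text
1.9 [524.50105023 -25.33467591 233.75851066] [-1.62196223e-01  3.33028381e-01  1.56190816e+00  2.91337422e-04
  1.24728433e+00 -1.59719768e+00] [[-0.991  0.135 -0.001]
 [ 0.135  0.991  0.   ]
 [ 0.001  0.    -1.   ]]
140 (525.4043579101562, -27.080764770507812) 27.112171173095703 2102
100 (515.6577758789062, -26.556947708129883) 25.033010482788086 318
```

View pics/w1.png

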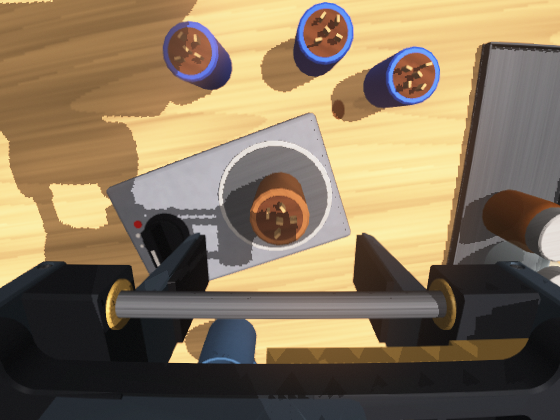

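The wrist view shows the wooden holder at (280,215), between the fingers. By depth it is at (525.4, -27.1). I'll descend and grip it.

Emit:
{"name": "servo_tool", "arguments": {"plan": [[-0.006,-0.008,0.2,0,0,0,0],[-0.006,-0.008,0.4,0,0,0,0],[-0.006,-0.008,0.55,0,0,0,0],[-0.006,-0.008,0.66,0,0,0,0],[-0.006,-0.008,0.71,0,0,0,0],[-0.006,-0.008,0.71,0,0,0,0],[-0.006,-0.008,0.71,0,0,0,0.2],[-0.006,-0.008,0.71,0,0,0,0.3],[-0.006,-0.008,0.71,0,0,0,0.36],[-0.006,-0.008,0.71,0,0,0,0.4],[-0.006,-0.008,0.71,0,0,0,0.5],[-0.006,-0.008,0.71,0,0,0,0.5]], "force": 15}}

```text
time: 3.15
eef_pos: [526.0, -28.2, 92.2]
tcp_rot: [0.068, 0.998, 0.0, 0.0]
contact_force: [-0.2, 0.9, 5.5]
opening: 0.587
finger_force: 15.0
```

Emit:
{"name": "servo_tool", "arguments": {"plan": [[0,0,0,0,0,0,0.6],[0,0,0,0,0,0,0.6],[0,0,0,0,0,0,0.6],[0,0,0,0,0,0,0.6]]}}

```text
time: 3.55
eef_pos: [526.0, -28.3, 92.3]
tcp_rot: [0.068, 0.998, -0.0, 0.0]
contact_force: [-1.4, 0.9, 5.5]
opening: 0.59
finger_force: 15.0
```

Emit:
{"name": "servo_tool", "arguments": {"plan": [[0,0,-0.05,0,0,0,0.6],[0,0,-0.15,0,0,0,0.6],[0,0,-0.3,0,0,0,0.6],[0,0,-0.4,0,0,0,0.6],[0,0,-0.4,0,0,0,0.6],[0,0,-0.4,0,0,0,0.6]]}}

```text
time: 4.15
eef_pos: [525.8, -28.3, 172.1]
tcp_rot: [0.068, 0.998, -0.0, 0.0]
contact_force: [-0.5, -0.6, -1.6]
opening: 0.587
finger_force: 15.0
```

Emit:
{"name": "servo_tool", "arguments": {"plan": [[0.03,0.1,0,0,0,0,0.6],[0.08,0.28,0,0,0,0,0.6],[0.13,0.46,0,0,0,0,0.6],[0.18,0.64,0,0,0,0,0.6],[0.23,0.815,0,0,0,0,0.6]]}}

```text
time: 4.65
eef_pos: [501.4, 140.8, 170.8]
tcp_rot: [0.068, 0.998, -0.0, -0.001]
contact_force: [1.5, -0.2, -0.8]
opening: 0.588
finger_force: 15.0
```

Emit:
{"name": "servo_tool", "arguments": {"plan": [[0.05,0.18,0,0,0,0,0.6],[0.1,0.36,0,0,0,0,0.6],[0.15,0.54,0,0,0,0,0.6],[0.19,0.68,0,0,0,0,0.6],[0.22,0.77,0,0,0,0,0.6],[0.23,0.815,0,0,0,0,0.6],[0.23,0.815,0,0,0,0,0.6]]}}

```text
time: 5.35
eef_pos: [478.7, 307.7, 171.0]
tcp_rot: [0.068, 0.998, -0.0, -0.001]
contact_force: [1.1, -0.7, -2.2]
opening: 0.585
finger_force: 15.0
```

Run:
```python
from h import *
s=env.read_state(); print(s['time'],s['eef_pos'],s['q'],s['opening'],s['contact_force'])
d=env.get_image('wrist'); cv2.imwrite('pics/w2.png',d['img']); W=cloud(d)
t=np.array([592.6,291.6]); c,sn=np.cos(-.138),np.sin(-.138)
print('tray xy of tcp',(s['eef_pos'][:2]-t)@np.array([[c,-sn],[sn,c]]))
z=W[...,2]
m=(np.hypot(W[...,0]-s['eef_pos'][0],W[...,1]-s['eef_pos'][1])<35)&(z>90)
print(np.nanmin(W[m][:,2]),np.nanmax(W[m][:,2]),np.sum(m))
```

```text
5.35 [478.69090777 307.66914721 171.02756703] [ 4.66321017e-01  4.61846752e-01  1.53819213e+00 -6.61523110e-06
  1.14293142e+00 -9.68829773e-01] 0.5853849243843824 [ 1.0896833  -0.70766082 -2.24749077]
tray xy of tcp [-115.03668063    0.2467708 ]
139.9497974883679 299.4556580808569 31609
```

View pics/w2.png

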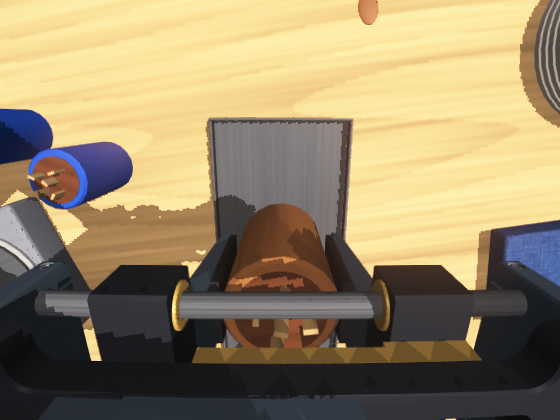

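The holder is held upright over the free end of the tray, at about (280,260). I'll lower it and creep the last few mm.

Emit:
{"name": "servo_tool", "arguments": {"plan": [[0,0,0.15,0,0,0,0.6],[0,0,0.35,0,0,0,0.6],[0,0,0.5,0,0,0,0.6],[0,0,0.6,0,0,0,0.6],[0,0,0.635,0,0,0,0.6],[0,0,0.65,0,0,0,0.6],[0,0,0.655,0,0,0,0.6],[0,0,0.655,0,0,0,0.6]]}}

```text
time: 6.2
eef_pos: [479.8, 307.3, 41.8]
tcp_rot: [0.068, 0.998, 0.0, 0.001]
contact_force: [-0.4, -0.2, -0.8]
opening: 0.586
finger_force: 15.0
```

Emit:
{"name": "servo_tool", "arguments": {"plan": [[0,0,0.003,0,0,0,0.6],[0,0,0.006,0,0,0,0.6],[0,0,0.009,0,0,0,0.6],[0,0,0.011,0,0,0,0.6],[0,0,0.011,0,0,0,0.6]]}}

```text
time: 6.7
eef_pos: [479.1, 307.3, 38.7]
tcp_rot: [0.068, 0.998, -0.0, -0.0]
contact_force: [-0.3, 0.3, -1.0]
opening: 0.588
finger_force: 15.0
```

Emit:
{"name": "servo_tool", "arguments": {"plan": [[0,0,0.002,0,0,0,0.6],[0,0,0.004,0,0,0,0.6],[0,0,0.006,0,0,0,0.6],[0,0,0.006,0,0,0,0.6]]}}

```text
time: 7.1
eef_pos: [479.1, 307.3, 37.4]
tcp_rot: [0.068, 0.998, -0.0, -0.0]
contact_force: [-0.8, 0.3, -0.7]
opening: 0.59
finger_force: 15.0
```

Emit:
{"name": "servo_tool", "arguments": {"plan": [[0,0,0.002,0,0,0,0.6],[0,0,0.004,0,0,0,0.6],[0,0,0.005,0,0,0,0.6],[0,0,0.005,0,0,0,0.6]]}}

```text
time: 7.5
eef_pos: [479.2, 307.3, 37.2]
tcp_rot: [0.068, 0.998, 0.0, 0.0]
contact_force: [-4.5, -1.4, 14.1]
opening: 0.583
finger_force: 15.0
```

Emit:
{"name": "servo_tool", "arguments": {"plan": [[0,0,-0.003,0,0,0,0.6],[0,0,-0.003,0,0,0,0.41],[0,0,-0.003,0,0,0,0.39],[0,0,-0.003,0,0,0,0.37],[0,0,-0.003,0,0,0,0.3],[0,0,-0.003,0,0,0,0.2],[0,0,-0.003,0,0,0,0.1],[0,0,-0.003,0,0,0,0],[0,0,-0.003,0,0,0,0],[0,0,-0.003,0,0,0,0],[0,0,-0.003,0,0,0,0]]}}

```text
time: 8.6
eef_pos: [479.2, 307.3, 37.1]
tcp_rot: [0.068, 0.998, 0.0, 0.0]
contact_force: [0.1, 0.6, 0.6]
opening: 1.001
finger_force: 0.0
```

Emit:
{"name": "servo_tool", "arguments": {"plan": [[0,0,-0.05,0,0,0,0],[0,0,-0.2,0,0,0,0],[0,0,-0.4,0,0,0,0],[0,0,-0.6,0,0,0,0],[0,0,-0.8,0,0,0,0],[0,0,-0.8,0,0,0,0],[0,0,-0.8,0,0,0,0]]}}

```text
time: 9.3
eef_pos: [479.5, 307.4, 198.4]
tcp_rot: [0.068, 0.998, 0.001, 0.001]
contact_force: [-0.0, 0.1, 0.0]
opening: 1.001
finger_force: 0.0
```

Emit:
{"name": "servo_tool", "arguments": {"plan": [[-0.06,-0.2,0,0,0,0,0],[-0.12,-0.4,0,0,0,0,0],[-0.18,-0.6,0,0,0,0,0],[-0.242,-0.777,0,0,0,0,0]]}}

```text
time: 9.7
eef_pos: [504.9, 144.9, 195.9]
tcp_rot: [0.068, 0.998, -0.0, -0.001]
contact_force: [0.2, -0.4, 0.5]
opening: 0.999
finger_force: 0.0
```

Emit:
{"name": "servo_tool", "arguments": {"plan": [[-0.06,-0.2,0,0,0,0,0],[-0.12,-0.4,0,0,0,0,0],[-0.18,-0.6,0,0,0,0,0],[-0.242,-0.777,0,0,0,0,0]]}}

```text
time: 10.1
eef_pos: [531.8, -15.7, 196.0]
tcp_rot: [0.069, 0.998, 0.0, -0.001]
contact_force: [1.6, 0.2, -0.4]
opening: 0.994
finger_force: 0.0
```

Emit:
{"name": "servo_tool", "arguments": {"plan": [[-0.06,-0.2,0,0,0,-0.03,0],[-0.12,-0.4,0,0,0,-0.06,0],[-0.18,-0.6,0,0,0,-0.09,0],[-0.22,-0.72,0,0,0,-0.109,0],[-0.242,-0.777,0,0,0,-0.109,0],[-0.242,-0.777,0,0,0,-0.109,0],[-0.242,-0.777,0,0,0,-0.109,0],[-0.242,-0.777,0,0,0,-0.109,0]]}}

```text
time: 10.9
eef_pos: [559.1, -172.9, 196.9]
tcp_rot: [-0.103, 0.995, 0.0, -0.0]
contact_force: [0.6, 0.5, 0.1]
opening: 1.001
finger_force: 0.0
```

```bash
cat > look.py <<'E'
from h import *
import sys
s=env.read_state(); print(s['time'],s['eef_pos'],s['q'].round(3)); M=R.from_quat(s['tcp_rot']).as_matrix(); print('yaw',np.degrees(np.arctan2(M[1,0],M[0,0])))
d=env.get_image('wrist'); cv2.imwrite(f'pics/{sys.argv[1]}.png',d['img']); W=cloud(d); z=W[...,2]; g=d['img'].astype(int)
near=np.hypot(W[...,0]-560,W[...,1]+174)<48
for n,lo,hi in(('bar',85,101),('disc',61,70)):
    m=near&(z>lo)&(z<hi)
    if m.sum()>5: r=cv2.minAreaRect(W[m][:,:2].astype(np.float32)); print(n,r,m.sum(),np.median(z[m]))
m=near&(z<56)&(g[...,2]>120)&(g[...,1]<80)
if m.sum():
    p=W[m].mean(0); a=np.degrees(np.arctan2(p[1]+174.3,p[0]-560.5)); print('red',p,m.sum(),'ang',a)
E
python3 look.py w3
python3 - <<'E'
from h import *
d=env.get_image('top'); T=cloud(d); v,u=np.mgrid[:420,:560]; z=T[...,2]
m=(u>120)&(u<215)&(v>200)&(v<295)&(z>60)&(np.hypot(T[...,0]-479,T[...,1]-307)<60); print(m.sum(),cv2.minAreaRect(T[m][:,:2].astype(np.float32)),np.percentile(T[m][:,2],[10,50,99]))
E
```

```text
10.9 [ 559.06539677 -172.92798421  196.87345216] [-0.402  0.455  1.468  0.     1.22  -2.179]
yaw -168.19546205362641
bar ((560.8623657226562, -175.03857421875), (47.50026321411133, 12.928302764892578), 7.58996057510376) 669 96.81022172865784
disc ((559.2451171875, -175.2662811279297), (47.58134460449219, 49.02610778808594), 8.180509567260742) 1167 66.89887781083229
red [ 541.1660217  -208.38947415   52.05196957] 68 ang -119.55990897017985
460 ((478.3084411621094, 306.9154052734375), (50.8040885925293, 51.89070510864258), 5.868069171905518) [ 81.65953663  92.68978789 107.84129741]
```

View pics/w3.png

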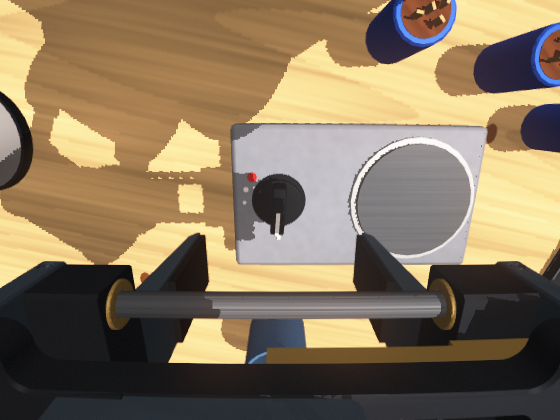

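The wrist view shows the knob at (278,203) with its pointer down-image near off, and the red dot at (251,177). The holder stands upright at tray (478,307). I'll descend on the bar.

Emit:
{"name": "servo_tool", "arguments": {"plan": [[-0.006,-0.01,0.2,0,0,0.019,0.2],[-0.006,-0.01,0.4,0,0,0.019,0.4],[-0.006,-0.01,0.55,0,0,0.019,0.5],[-0.006,-0.01,0.61,0,0,0.019,0.5],[-0.006,-0.01,0.632,0,0,0.019,0.5],[-0.006,-0.01,0.632,0,0,0.019,0.5],[-0.006,-0.01,0.632,0,0,0.019,0.6],[-0.006,-0.01,0.632,0,0,0.019,0.7],[-0.006,-0.01,0.632,0,0,0.019,0.78],[-0.006,-0.01,0.632,0,0,0.019,0.82],[-0.006,-0.01,0.632,0,0,0.019,0.88],[-0.006,-0.01,0.632,0,0,0.019,0.9]], "force": 8}}

```text
time: 12.2
eef_pos: [560.9, -175.2, 70.9]
tcp_rot: [-0.073, 0.997, 0.001, -0.0]
contact_force: [0.5, 8.3, 4.4]
opening: 0.141
finger_force: 8.0
```

Emit:
{"name": "servo_tool", "arguments": {"plan": [[0,0,0,0,0,0,1],[0,0,0,0,0,0,1],[0,0,0,0,0,0,1],[0,0,0,0,0,0,1]]}}

```text
time: 12.6
eef_pos: [560.9, -175.2, 70.9]
tcp_rot: [-0.073, 0.997, 0.001, -0.0]
contact_force: [0.3, 7.3, 4.2]
opening: 0.146
finger_force: 8.0
```

```bash
cat > st.py <<'E'
from h import *
s=env.read_state(); M=R.from_quat(s['tcp_rot']).as_matrix()
for k in('time','eef_pos','q','contact_force','ft_torque','opening'): print(k,np.round(s[k],3))
y=np.degrees(np.arctan2(M[1,0],M[0,0]))%360; print('yaw',y,'knob est rad',np.radians((192.0-y)%360))
E
python3 st.py
```

```text
time 12.6
eef_pos [ 560.902 -175.207   70.868]
q [-4.050e-01  6.130e-01  1.587e+00  1.000e-03  9.430e-01 -2.122e+00]
contact_force [0.274 7.277 4.246]
ft_torque [ 1.566 -0.044 -0.075]
opening 0.146
yaw 188.35336015336784 knob est rad 0.06364587195815216
```

Emit:
{"name": "servo_tool", "arguments": {"plan": [[0,0.004,0,0,0,0,1],[0,0.004,0,0,0,0,1],[0,0.004,0,0,0,0,1]]}}

```text
time: 12.9
eef_pos: [560.9, -175.1, 70.8]
tcp_rot: [-0.073, 0.997, 0.0, 0.0]
contact_force: [0.6, 3.9, 4.7]
opening: 0.138
finger_force: 8.0
```

```bash
python3 st.py
```

```text
time 12.9
eef_pos [ 560.898 -175.11    70.845]
q [-0.404  0.612  1.587  0.     0.942 -2.121]
contact_force [0.564 3.89  4.697]
ft_torque [ 0.945  0.012 -0.061]
opening 0.138
yaw 188.35658807655128 knob est rad 0.06358953407059983
```

Emit:
{"name": "servo_tool", "arguments": {"plan": [[0,0.005,0,0,0,0,1],[0,0.005,0,0,0,0.02,1],[0,0.005,0,0,0,0.04,1],[0,0.005,0,0,0,0.06,1],[0,0.005,0,0,0,0.08,1],[0,0.005,0,0,0,0.1,1],[0,0.005,0,0,0,0.11,1],[0,0.005,0,0,0,0.11,1]], "force": 15}}

```text
time: 13.7
eef_pos: [561.0, -175.0, 70.9]
tcp_rot: [0.1, 0.995, -0.001, 0.0]
contact_force: [-0.9, -4.4, 3.6]
opening: 0.141
finger_force: 15.0
```

```bash
python3 st.py
```

```text
time 13.7
eef_pos [ 560.96  -174.988   70.904]
q [-4.040e-01  6.120e-01  1.588e+00 -1.000e-03  9.410e-01 -1.774e+00]
contact_force [-0.935 -4.411  3.591]
ft_torque [-0.987  0.287 -0.031]
opening 0.141
yaw 168.5337213509562 knob est rad 0.40956382561626126
```

Emit:
{"name": "servo_tool", "arguments": {"plan": [[0,-0.004,0,0,0,0.01,1],[0,-0.004,0,0,0,0.02,1],[0,-0.004,0,0,0,0.03,1],[0,-0.004,0,0,0,0.04,1],[0,-0.004,0,0,0,0.05,1],[0,-0.004,0,0,0,0.05,1]]}}

```text
time: 14.3
eef_pos: [560.9, -175.2, 70.8]
tcp_rot: [0.177, 0.984, -0.0, 0.0]
contact_force: [0.9, 0.3, 5.6]
opening: 0.139
finger_force: 15.0
```

```bash
python3 st.py
```

```text
time 14.3
eef_pos [ 560.888 -175.169   70.845]
q [-0.404  0.612  1.588  0.     0.941 -1.619]
contact_force [0.873 0.288 5.641]
ft_torque [ 0.091 -0.167 -0.087]
opening 0.139
yaw 159.5862010322524 knob est rad 0.5657275150667348
```

Emit:
{"name": "servo_tool", "arguments": {"plan": [[0,0,0,0,0,0.01,1],[0,0,0,0,0,0.02,1],[0,0,0,0,0,0.03,1],[0,0,0,0,0,0.04,1],[0,0,0,0,0,0.05,1],[0,0,0,0,0,0.05,1]]}}

```text
time: 14.9
eef_pos: [560.8, -175.2, 70.8]
tcp_rot: [0.254, 0.967, -0.0, 0.0]
contact_force: [1.1, 0.2, 4.6]
opening: 0.141
finger_force: 15.0
```

```bash
python3 st.py
```

```text
time 14.9
eef_pos [ 560.843 -175.184   70.815]
q [-0.404  0.612  1.588  0.     0.941 -1.462]
contact_force [1.063 0.21  4.627]
ft_torque [-0.081 -0.294 -0.031]
opening 0.141
yaw 150.61199895403925 knob est rad 0.722356889070872
```

Emit:
{"name": "servo_tool", "arguments": {"plan": [[0,0,0,0,0,0.01,1],[0,0,0,0,0,0.02,1],[0,0,0,0,0,0.03,1],[0,0,0,0,0,0.04,1],[0,0,0,0,0,0.05,1],[0,0,0,0,0,0.05,1]]}}

```text
time: 15.5
eef_pos: [560.8, -175.2, 70.8]
tcp_rot: [0.329, 0.944, -0.0, 0.0]
contact_force: [0.5, -0.2, 4.7]
opening: 0.144
finger_force: 15.0
```

```bash
python3 st.py
```

```text
time 15.5
eef_pos [ 560.814 -175.212   70.815]
q [-0.404  0.612  1.588 -0.     0.941 -1.306]
contact_force [ 0.514 -0.187  4.681]
ft_torque [-0.109 -0.297 -0.053]
opening 0.144
yaw 141.63130172015116 knob est rad 0.8790996249269666
```

Emit:
{"name": "servo_tool", "arguments": {"plan": [[0,0,0,0,0,0.01,1],[0,0,0,0,0,0.02,1],[0,0,0,0,0,0.03,1],[0,0,0,0,0,0.04,1],[0,0,0,0,0,0.05,1],[0,0,0,0,0,0.05,1]]}}

```text
time: 16.1
eef_pos: [560.8, -175.2, 70.8]
tcp_rot: [0.402, 0.916, -0.0, 0.0]
contact_force: [1.6, -1.1, 4.4]
opening: 0.14
finger_force: 15.0
```

```bash
python3 st.py
```

```text
time 16.1
eef_pos [ 560.789 -175.233   70.788]
q [-0.404  0.612  1.588 -0.     0.941 -1.149]
contact_force [ 1.575 -1.145  4.361]
ft_torque [-0.216 -0.234  0.037]
opening 0.14
yaw 132.6489381415247 knob est rad 1.0358714439852188
```

Emit:
{"name": "servo_tool", "arguments": {"plan": [[0,0,0,0,0,0.01,1],[0,0,0,0,0,0.02,1],[0,0,0,0,0,0.03,1],[0,0,0,0,0,0.04,1],[0,0,0,0,0,0.05,1],[0,0,0,0,0,0.05,1]]}}

```text
time: 16.7
eef_pos: [560.7, -175.2, 70.8]
tcp_rot: [0.472, 0.882, -0.0, 0.0]
contact_force: [1.3, -2.2, 5.0]
opening: 0.155
finger_force: 15.6
```

```bash
python3 st.py
```

```text
time 16.7
eef_pos [ 560.668 -175.176   70.769]
q [-0.404  0.612  1.588 -0.     0.941 -0.992]
contact_force [ 1.256 -2.24   5.004]
ft_torque [-0.193 -0.244  0.563]
opening 0.155
yaw 123.68739964627335 knob est rad 1.192279796771573
```

The torque jumped to 0.56 N m and the fingers spread slightly, so the stop is at about 1.15 rad. I'll ease off and then push in.

Emit:
{"name": "servo_tool", "arguments": {"plan": [[0,0,0,0,0,-0.01,1],[0,0,0,0,0,-0.022,1],[0,0,0,0,0,-0.022,1],[0,0,0,0,0,-0.022,1]], "force": 25}}

```text
time: 17.1
eef_pos: [560.7, -175.2, 70.8]
tcp_rot: [0.442, 0.897, -0.0, 0.0]
contact_force: [1.4, -0.6, 4.8]
opening: 0.144
finger_force: 24.9
```

```bash
python3 st.py
```

```text
time 17.1
eef_pos [ 560.734 -175.178   70.788]
q [-0.404  0.612  1.588 -0.     0.941 -1.06 ]
contact_force [ 1.369 -0.597  4.761]
ft_torque [-0.153 -0.339  0.39 ]
opening 0.144
yaw 127.5448866729619 knob est rad 1.1249539473028916
```

Emit:
{"name": "servo_tool", "arguments": {"plan": [[0,0,0,0,0,-0.012,1],[0,0,0,0,0,-0.012,1],[0,0,0,0,0,-0.012,1]]}}

```text
time: 17.4
eef_pos: [560.7, -175.2, 70.8]
tcp_rot: [0.426, 0.905, -0.0, 0.0]
contact_force: [1.5, -1.7, 3.8]
opening: 0.141
finger_force: 25.0
```

```bash
python3 st.py
```

```text
time 17.4
eef_pos [ 560.724 -175.17    70.759]
q [-0.404  0.612  1.588 -0.     0.941 -1.096]
contact_force [ 1.548 -1.704  3.777]
ft_torque [-0.337 -0.381  0.042]
opening 0.141
yaw 129.62286870391458 knob est rad 1.0886863190654885
```

Emit:
{"name": "servo_tool", "arguments": {"plan": [[0,0,0.008,0,0,0,1],[0,0,0.016,0,0,0,1],[0,0,0.024,0,0,0,1],[0,0,0.032,0,0,0,1],[0,0,0.036,0,0,0,1],[0,0,0.036,0,0,0,1],[0,0,0.036,0,0,0,1]]}}

```text
time: 18.1
eef_pos: [560.9, -175.3, 64.8]
tcp_rot: [0.426, 0.905, -0.0, 0.001]
contact_force: [-3.4, 0.0, 27.4]
opening: 0.141
finger_force: 25.0
```

```bash
python3 st.py
```

```text
time 18.1
eef_pos [ 560.878 -175.263   64.78 ]
q [-0.404  0.621  1.593 -0.     0.927 -1.096]
contact_force [-3.3930e+00  6.0000e-03  2.7414e+01]
ft_torque [0.041 0.795 0.079]
opening 0.141
yaw 129.62806390371694 knob est rad 1.0885956457236385
```

Fully in: 6.0 mm with 27 N. Now I turn past the stop.

Emit:
{"name": "servo_tool", "arguments": {"plan": [[0,0,-0.004,0,0,0,1],[0,0,-0.004,0,0,0.02,1],[0,0,-0.004,0,0,0.04,1],[0,0,-0.004,0,0,0.06,1],[0,0,-0.004,0,0,0.08,1],[0,0,-0.004,0,0,0.08,1]]}}

```text
time: 18.7
eef_pos: [560.8, -175.3, 64.9]
tcp_rot: [0.537, 0.844, -0.0, 0.0]
contact_force: [-0.7, -0.8, 14.2]
opening: 0.141
finger_force: 25.0
```

```bash
python3 st.py
```

```text
time 18.7
eef_pos [ 560.763 -175.293   64.885]
q [-0.405  0.62   1.592 -0.     0.928 -0.842]
contact_force [-0.729 -0.759 14.194]
ft_torque [-0.264  0.168 -0.053]
opening 0.141
yaw 115.07833602450758 knob est rad 1.3425363024850536
```

Emit:
{"name": "servo_tool", "arguments": {"plan": [[0,0,0,0,0,0.02,1],[0,0,0,0,0,0.04,1],[0,0,0,0,0,0.06,1],[0,0,0,0,0,0.08,1],[0,0,0,0,0,0.1,1],[0,0,-0.01,0,0,0.11,1],[0,0,-0.02,0,0,0.12,1],[0,0,-0.03,0,0,0.13,1],[0,0,-0.03,0,0,0.13,1]]}}

```text
time: 19.6
eef_pos: [560.6, -175.2, 70.5]
tcp_rot: [0.696, 0.718, -0.0, 0.0]
contact_force: [1.4, -2.6, 4.6]
opening: 0.144
finger_force: 25.0
```

```bash
python3 st.py
```

```text
time 19.6
eef_pos [ 560.619 -175.245   70.526]
q [-0.404  0.612  1.588 -0.     0.941 -0.435]
contact_force [ 1.388 -2.563  4.634]
ft_torque [-0.601 -0.147 -0.038]
opening 0.144
yaw 91.76462158746493 knob est rad 1.749437380281184
```

Emit:
{"name": "servo_tool", "arguments": {"plan": [[0,0,0,0,0,0.03,1],[0,0,0,0,0,0.06,1],[0,0,0,0,0,0.09,1],[0,0,0,0,0,0.12,1],[0,0,0,0,0,0.15,1],[0,0,0,0,0,0.165,1],[0,0,0,0,0,0.174,1],[0,0,0,0,0,0.174,1],[0,0,0,0,0,0.174,1]]}}

```text
time: 20.5
eef_pos: [560.5, -175.2, 70.3]
tcp_rot: [0.863, 0.505, -0.0, 0.0]
contact_force: [-0.6, -3.6, 4.0]
opening: 0.138
finger_force: 25.0
```

```bash
python3 st.py
```

```text
time 20.5
eef_pos [ 560.492 -175.203   70.297]
q [-0.405  0.613  1.588 -0.     0.94   0.108]
contact_force [-0.611 -3.618  4.02 ]
ft_torque [-0.878  0.084 -0.04 ]
opening 0.138
yaw 60.62360704316448 knob est rad 2.292950616490668
```

Emit:
{"name": "servo_tool", "arguments": {"plan": [[0,0,0,0,0,0,0.8],[0,0,0,0,0,0,0.7],[0,0,0,0,0,0,0.5],[0,0,0,0,0,0,0.5],[0,0,-0.1,0,0,0,0.5],[0,0,-0.3,0,0,0,0.4],[0,0,-0.5,0,0,0,0.2],[0,0,-0.7,0,0,0,0],[0,0,-0.7,0,0,0,0],[0,0,-0.7,0,0,0,0]]}}

```text
time: 21.5
eef_pos: [560.8, -175.1, 210.9]
tcp_rot: [0.864, 0.504, 0.0, 0.001]
contact_force: [0.3, -0.1, -0.4]
opening: 0.906
finger_force: 0.0
```

```bash
python3 look.py w4
```

```text
21.5 [ 560.83103008 -175.11485256  210.88405641] [-0.404  0.443  1.446  0.     1.251  0.109]
yaw 60.5684838392761
bar ((559.9039306640625, -174.9688720703125), (45.671566009521484, 12.037347793579102), 60.647911071777344) 601 96.94641905682278
disc ((560.2710571289062, -174.63983154296875), (47.75279235839844, 47.66414260864258), 60.12174987792969) 1082 67.02978222469267
red [ 539.58270826 -210.31993006   52.48341762] 10 ang -120.14435189684485
```

View pics/w4.png

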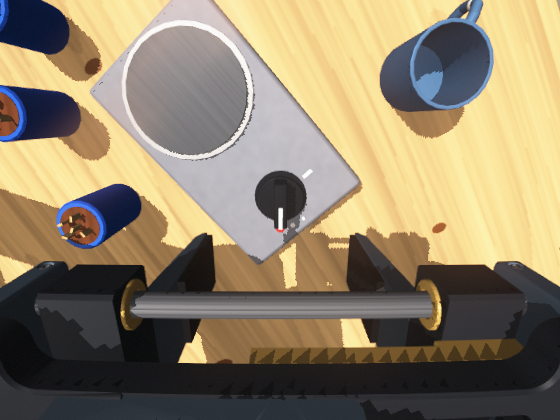

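The white pointer line ends at the red dot (280,230), the bar top is back at its starting height, and the gripper is clear. I'll hand the job in.

```bash
python3 -c "
from rig import env
print(env.job_done())"
```

```text
the job is handed in; nothing more can be done
None
```

The holder stands upright on the free end of the tray. The knob was pushed in at the stop and turned past it, and now points at the red dot (about 2.29 rad), sprung back up. The job was handed in at about 21.5 s, and no verdict was returned.

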